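Load the shredder and hold its spring dial on three

TASK

Pour all six radishes from the jug into the hopper of the vegetable shredder and stand the empty jug upright back on the counter. Then turn the shredder's spring-return dial clockwise by its tab, past the first two clicks to the third (the long mark), and finish while holding it there with the fingers, since it springs back when let go. Leave everything else on the counter where it is.

Things in the scene. Friction and masses are not known exactly. Their poses are not given: they have to be found in the camera images.
- jug: Steel jug holding the six radishes: round cup, outer radius 48 at the rim and 46 at the foot, wall 3, height 75, floor 5 thick, 160 g. Origin at the centre of its underside, z up. Its D-shaped handle stands out along its own -y, at the start to the robot's right (world -y) within 0.5 rad. The radishes lie in one layer on its floor. Sizes in mm.
- jug_handle (a point): Centre of the upright bar of the jug's handle, 77 along -y from the jug's axis and 41 above its foot. The bar is 12 x 12 thick and 50 tall (16 to 66 above the foot); 23 free between bar and cup. The arms that join it to the cup are also 12 wide. Same axes as the jug.
- shredder: White vegetable shredder, bolted to the counter: base 160 (its x) by 340 (its y) and 70 tall. Origin at the centre of the underside, z up, front to its own -x. On its left (+y) half a housing (to 101 tall) carries the open steel hopper; its right (-y) half is a flat deck, 70 high, with the dial.
- hopper (a point): Centre of the hopper's round mouth, 160 above the counter, 20 along +x and 90 along +y from the shredder's origin: rim outer radius 72, wall 4, narrowing downwards to a floor of inner radius about 48 that lies 55 below the rim, with a 12 tall stub of radius 6 in its middle.
- dial_axis (a point): Point on the dial's upright axis, on the deck's surface, 70 above the counter, 10 along -x and 90 along -y from the shredder's origin; axes of the shredder (do not turn with the dial). The dial is a dark disc of radius 36, 18 tall. Three raised black marks stand on the deck beyond its rim, on the front side: two short ones (first and second click) and a longer one (third click).
- dial: The dial with its grip tab. The tab is an upright grey plate 24 long (radially), 12 thick, its top 125 above the counter (37 above the disc), centred 30 from the dial's axis. This frame's origin lies on the dial's axis on the deck; its x points from the axis out along the tab, y across its thickness, z up.
- tab_top (a point): Middle of the tab's top face, 30 from the dial's axis, 125 above the counter; same axes as the tab.
- dial_angle (a joint): Dial angle in rad, clockwise seen from above. 0: at rest, tab 0.6 rad anticlockwise (seen from above) of the shredder's own -x direction, that is towards front right. Clicks at 0.4 (first mark), 0.8 (second) and 1.2 (third, long mark); hard stop at 1.5. A spring always drives it back to 0 when let go; turning takes about 0.15 N m at the start rising to 0.36 N m, with a ripple at each click.
- radish0: Trimmed round radish, a ball 27 in diameter, 11 g; origin at its centre. In the jug at the start.
- radish1: Trimmed round radish, a ball 27 in diameter, 11 g; origin at its centre. In the jug at the start.
- radish2: Trimmed round radish, a ball 27 in diameter, 11 g; origin at its centre. In the jug at the start.
- radish3: Trimmed round radish, a ball 27 in diameter, 11 g; origin at its centre. In the jug at the start.
- radish4: Trimmed round radish, a ball 27 in diameter, 11 g; origin at its centre. In the jug at the start.
- radish5: Trimmed round radish, a ball 27 in diameter, 11 g; origin at its centre. In the jug at the start.
- mug: Bystander: white ceramic mug, r 40, 90 tall; origin at the centre of its underside.
- salt_pot: Bystander: white ceramic pot, r 26, 54 tall; origin at the centre of its underside.
- tumbler: Bystander: empty grey tumbler without handle, r 36, 85 tall; origin at the centre of its underside.
- spoon: Bystander: wooden spoon, 170 long, lying flat; origin under its middle.
- pepper_mill: Bystander: wooden pepper mill, r 27, 165 tall; origin at the centre of its underside.
- jar: Bystander: amber glass jar, r 36, 120 tall; origin at the centre of its underside.
- oil_bottle: Bystander: green bottle, r 30, 210 tall; origin at the centre of its underside.

How it is judged:
On the way, in this order (a step that is already met when the one before it is completed fails the run):
1. all six radishes are in the hopper (horizontal distance between each of radish0, radish1, radish2, radish3, radish4, radish5 and hopper below 0.062 m and z of radish0 in the frame of hopper between -0.06 and -0.002 m and z of radish1 in the frame of hopper between -0.06 and -0.002 m and z of radish2 in the frame of hopper between -0.06 and -0.002 m and z of radish3 in the frame of hopper between -0.06 and -0.002 m and z of radish4 in the frame of hopper between -0.06 and -0.002 m and z of radish5 in the frame of hopper between -0.06 and -0.002 m), for 0.2 s.
2. the jug stands upright on the counter, let go (angle between jug's own z axis and vertical below 0.15 rad and height (world z) of jug between -0.004 and 0.008 m and linear speed of jug below 0.05 m/s and contact force between the fingers and jug below 0.1 N), for 0.2 s.
3. the dial is held at the third click by the fingers (value of joint dial_angle between 1.05 and 1.35 rad and contact force between the fingers and dial above 1 N), for 0.3 s.
At the end, for the whole second after the job is handed in: All six radishes lie in the hopper (centres within 62 mm of its axis, below the rim); the jug stands upright (0.15 rad) on the counter, untouched, at rest; the fingers press the dial with over 1 N and the dial stays between 1.05 and 1.35 rad through the last second (all of step 1 and all of step 2 and all of step 3); the arm keeps its last pose, push and grip.
It fails at once if another thing on the counter (mug, pots, tumbler, spoon, mill, jar, bottle) is moved by more than 40 mm or tipped over (distance of any of mug, salt_pot, tumbler, spoon, pepper_mill, jar, oil_bottle from where it was at the start of the episode above 0.04 m or angle between any of mug, salt_pot, tumbler, pepper_mill, jar, oil_bottle's own z axis and vertical above 0.5 rad).
It also fails if it takes over 72 s, if anything falls off the work surface, if the arm or the gripper's body presses on something with over 40 N, if the wrist force passes 120 N, or if a joint passes its speed limit or range.

ROBOT

A 6-joint arm with a two-finger parallel gripper is mounted at the origin on the work surface. World frame = base frame: x ahead of the robot, y to its left, z up, the work surface at z = 0. Lengths are in m, angles in rad, forces in N, time in s.
With the tool pointing down it reaches from about 0.25 to 0.8 m from the base axis. Payload 3.9 kg.
Tool frame: the origin (TCP) lies at the very end of the fingers, on their centre line; the grasp point (between the pads) lies 19 mm behind it; z points along the fingers, y is the line along which they close (so a half turn about z gives the same grasp; the last joint's range is limited). The gripper opens to 85 mm and grips with 20 to 120 N. Pads are 22 mm wide; open, the fingers measure 114 mm over their backs; the gripper's body (76 mm by 85 mm) begins 54 mm behind the grasp point. The pads swing forward as they close: fully open they stand 13 mm farther back than shut.
Start: joints at [-1.123, 0.26, -0.138, 1.173, 0, 1.571], TCP at [0.227, -0.473, 0.231] pointing down, gripper open.
Joint ranges: [-2.78, 2.78], [-0.83, 1.72], [-1.28, 1.37], [-1.9, 2.12], [-1.57, 1.48], [-3.14, 3.14]. Speed limits (rad/s): [2.57, 2.57, 3.14, 3.14, 3.14, 3.14].

INTERFACE

Orientations are given as a unit quaternion [w, x, y, z].
In Python, from workcell import manip, vision, monitor, order gives the robot as it stands (manip), with the cameras (vision), the readings (monitor) and the job (order).
- The arm moves only by the shell command python3 drive.py, which reads ROWS from standard input. ROWS is one flat JSON list of numbers that holds 1 to 5 rows one after another, with no inner brackets; each row has 7 numbers: a rotation vector rx, ry, rz in rad, then dx, dy, dz in m, then the opening from 0.0 (shut) to 1.0 (fully open); each row is the pose to reach, as a shift and turn from the pose commanded when the command began, along the tool's axes at that moment; what a row does not reach only later rows make up. A row lasts 1/8 s, in which the tool goes at most 0.0625 m and 0.188 rad, less where a joint would pass 70% of its speed; a pose out of reach is approached as far as the arm can. The fingers move at their own pace and stop on an object; the grip force is fixed at half the most. Time passes only in rows, so rows that do not move let the fingers close. It prints the time, the measured TCP pose, the force, the opening and the grip force at its end. Input that does not fit is refused with a message, and nothing moves.
- monitor.observe(): the state, without advancing time (a new reading comes with each control period).
- vision.read_camera(name): name is "side" or "top"; returns the picture (420x560x3 uint8, blue, green, red); there is no depth.
- vision.camera_model(name): a dict with "K" (3x3 intrinsics, pixels), "R" (3x3) and "t" (3): a world point X has camera coordinates R X + t. Camera axes: x right, y down, z forward; pixel columns grow to the right and rows downward; lengths in m; the calibration is good to about 2 mm. A picture is of the moment at which its call begins. camera_model takes no time and is no camera call.
- order.hand_in(): hands the job in; it is judged then, once.
The state is a dict: "time_s": time; "joints": joint angles; "dq": joint speeds; "joint_torque": joint torques, N m; "eef_pos": TCP position; "tcp_rot": TCP orientation; "ft_force": force on the tool from outside, world axes, zero at the start; "moment": the same for the moment, N m; "width": opening from 0.0 (shut) to 1.0 (fully open); "grasp_force": force on a finger pad.
Only numpy, scipy, OpenCV 4.12 (cv2) and the standard library are available. Lean on these libraries where they do the work, as an engineer would, in place of code of your own. Each camera call takes 0.05 s, during which the arm holds its last target. There are 200 camera calls.

## Working session

There is one attempt and no reset: what is moved stays moved. The work goes in short steps, Python scripts to look and compute and a shell command to move; the robot and the scene stay as the last step left them, time stands still between calls to the robot, and variables do not carry over. Pictures are saved under pics/ and viewed, at most 10 in all, crops included, and the job is handed in when it is done.

```bash
ls; mkdir -p pics; python3 - <<'E'
from workcell import manip, vision, monitor, order
import cv2
print(monitor.observe())
for n in("top","side"):
    cv2.imwrite(f"pics/{n}0.png",vision.read_camera(n)); print(n,vision.camera_model(n))
E
```

```text
drive.py
pics
workcell.py
{'time_s': 0.0, 'joints': array([-1.12299487e+00,  2.60662406e-01, -1.39361306e-01,  1.17266165e+00,
        7.40591041e-06,  1.57079485e+00]), 'dq': array([ 6.25596597e-05, -2.49563639e-04,  1.18158616e-04, -6.38550578e-04,
        3.44300191e-04, -1.49170312e-03]), 'joint_torque': array([ 9.21999635e-04, -4.05677676e+01,  2.53922850e+01,  1.88662636e-02,
        2.55828110e-05,  7.62624097e-06]), 'eef_pos': array([ 0.22703362, -0.47264015,  0.23047914]), 'tcp_rot': array([-9.21765115e-04,  9.75038175e-01,  2.22035281e-01, -2.06104784e-04]), 'ft_force': array([ 0.17468657, -0.03108914, -0.55255662]), 'moment': array([0.01653422, 0.01611186, 0.02473005]), 'grasp_force': 0.0, 'width': 0.9980345524393008}
top {'K': array([[421.75783409,   0.        , 282.59957821],
       [  0.        , 421.75783409, 209.20738618],
       [  0.        ,   0.        ,   1.        ]]), 'R': array([[ 0.01620397, -0.9996691 , -0.01997779],
       [-0.99645725, -0.01449636, -0.08284202],
       [ 0.082525  ,  0.02124938, -0.99636243]]), 't': array([-0.01357046,  0.55854344,  1.31030531])}
side {'K': array([[442.61353297,   0.        , 288.34562671],
       [  0.        , 442.61353297, 212.1788599 ],
       [  0.        ,   0.        ,   1.        ]]), 'R': array([[-0.98147606, -0.19096899, -0.01534908],
       [-0.08789786,  0.52003414, -0.84961077],
       [ 0.17023136, -0.83252348, -0.52718682]]), 't': array([0.54544042, 0.16736977, 1.34317432])}
```

View pics/top0.png

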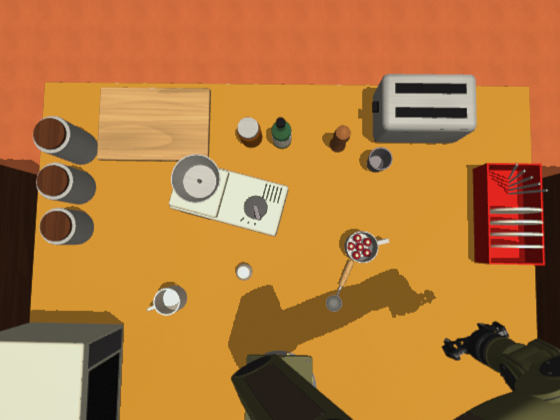

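View pics/side0.png

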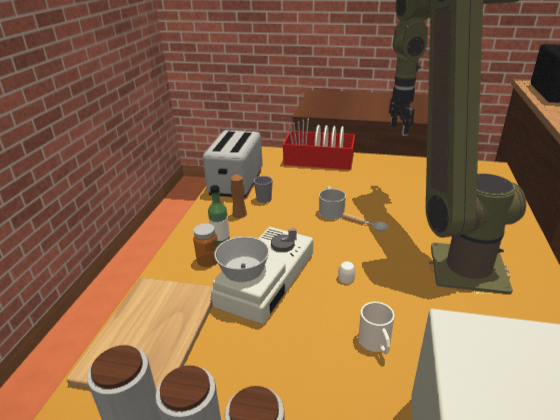

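The top view shows the jug at about (361,247) with its handle towards (388,240), the hopper at (196,180) and the dial at (256,208). The spoon lies just below the jug, from (350,262) to (333,303). I'll enlarge the jug and shredder for precision.

```bash
python3 - <<'E'
import cv2,numpy as np
t=cv2.imread("pics/top0.png")
a=cv2.resize(t[140:250,160:300],None,fx=5,fy=5,interpolation=cv2.INTER_CUBIC)  # 700x550
cv2.imwrite("pics/a.png",a)
b=cv2.resize(t[215:285,320:410],None,fx=8,fy=8,interpolation=cv2.INTER_CUBIC)
cv2.imwrite("pics/b.png",b)
E
```

```text
(no output)
```

View pics/a.png

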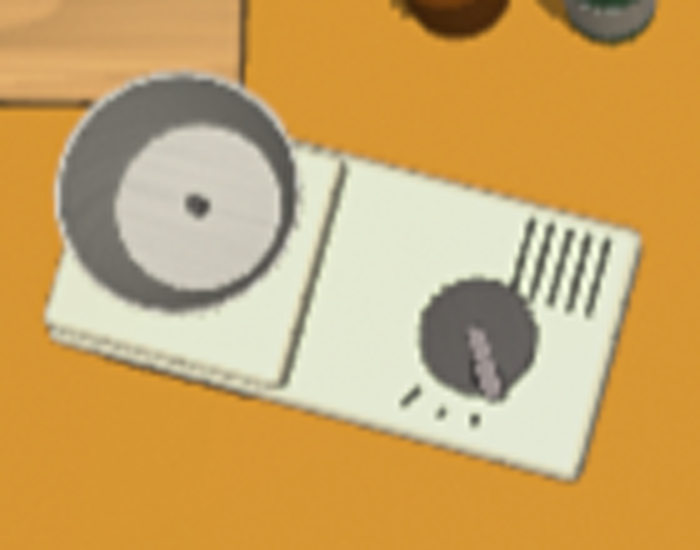

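View pics/b.png

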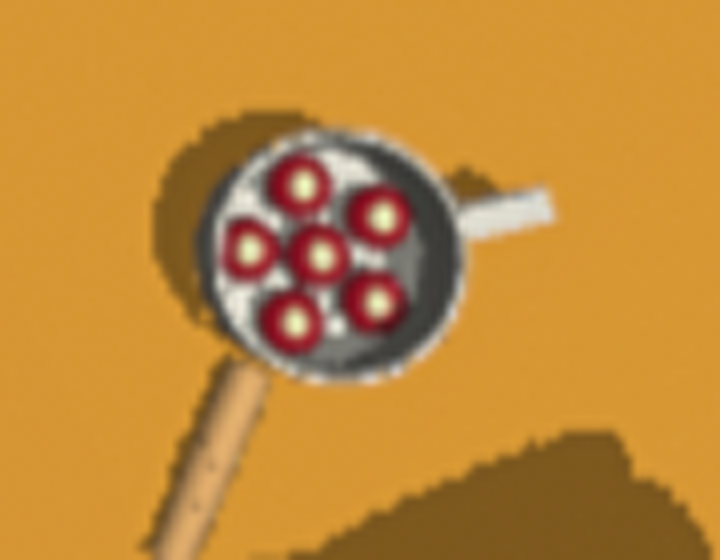

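The enlargements give these positions in crop pixels:
- Hopper rim centre: (177,192)
- Dial disc centre: (479,338)
- Tab top: running from (475,332) to (495,395)
- Deck corners: (577,482) and (641,235)
- Jug rim centre: (334,257)
- End of the jug's handle: (550,205)

The spoon's handle ends close to the jug's lower left side.

```bash
cat > h.py <<'E'
import numpy as np
from workcell import manip, vision, monitor, order
from scipy.spatial.transform import Rotation as Rn
def px(n,u,v,z):
    c=vision.camera_model(n); d=c["R"].T@np.linalg.solve(c["K"],[u,v,1]); o=-c["R"].T@c["t"]
    return o+d*(z-o[2])/d[2]
def proj(n,X):
    c=vision.camera_model(n); p=c["K"]@(c["R"]@np.array(X)+c["t"]); return p[:2]/p[2]
def tool():
    s=monitor.observe(); q=s["tcp_rot"]; return s["eef_pos"],Rn.from_quat([q[1],q[2],q[3],q[0]])
E
python3 - <<'E'
from h import *
np.set_printoptions(precision=4,suppress=True)
A=lambda u,v,z:px("top",160+(u+.5)/5-.5,140+(v+.5)/5-.5,z)
B=lambda u,v,z:px("top",320+(u+.5)/8-.5,215+(v+.5)/8-.5,z)
hop=A(177,192,.16);dial=A(479,338,.088);t1=A(475,330,.125);t2=A(495,396,.125)
c1=A(577,482,.07);c2=A(641,235,.07)
print("hop",hop,"dial",dial,"tab",t1,t2,"corners",c1,c2,np.linalg.norm(c1-c2))
d=hop-dial; print("hop-dial",np.linalg.norm(d[:2]),"exp",np.hypot(30,180))
yaw=np.arctan2(d[1],d[0])-np.arctan2(180,30);e=c2-c1;print("yaw",yaw,"from edge",np.arctan2(e[1],e[0]))
R=lambda a:np.array([[np.cos(a),-np.sin(a)],[np.sin(a),np.cos(a)]])
print("origin from hop,dial",hop[:2]-R(yaw)@[20,90],dial[:2]-R(yaw)@[-10,-90])
tm=(t1+t2)/2-dial;print("tab r",np.hypot(*tm[:2]),"ang-(yaw+pi)",np.arctan2(tm[1],tm[0])-yaw-np.pi, "c1 local",R(yaw).T@(c1[:2]-hop[:2]+R(yaw)@[20,90]),"c2",R(yaw).T@(c2[:2]-hop[:2]+R(yaw)@[20,90]))
j=B(334,257,.075);h=B(550,205,.066);d=h-j;print("jug",j,"handle end",h,np.hypot(*d[:2]),"yaw",np.arctan2(d[1],d[0])+np.pi/2)
# side check
print("side proj hop,dial,jug",proj("side",hop),proj("side",dial),proj("side",j),proj("side",h))
for n,u,v,z in[("mug",169,297,.09),("salt",244,271,.054),("tumb",379,157,.085),("spoonbowl",334,303,0),("mill",342,131,.165),("jar",249,125,.12),("oil",281,124,.21)]:print(n,px("top",u,v,z))
p,r=tool();print(p,r.as_matrix())
E
```

```text
hop [0.6334 0.2446 0.16  ] dial [0.5582 0.0757 0.088 ] tab [0.5596 0.0749 0.125 ] [0.5212 0.0624 0.125 ] corners [0.4729 0.0158 0.07  ] [ 0.6245 -0.0208  0.07  ] 0.15595358735734685
hop-dial 0.18488293418477506 exp 182.4828759089466
yaw -0.2538451321856048 from edge -0.23652915679285852
origin from hop,dial [-41.3272 -81.8487] [32.8392 84.6802]
tab r 0.019117017902491307 ang-(yaw+pi) -5.653999658440036 c1 local [19.9021 89.7382] c2 [20.058  89.7409]
jug [ 0.4448 -0.2444  0.075 ] handle end [ 0.4657 -0.3273  0.066 ] 0.08545748217590797 yaw 0.24698652569924429
side proj hop,dial,jug [240.6297 251.3518] [282.2833 239.7884] [331.5092 194.6854] [328.2884 185.5599]
mug [0.2869 0.3264 0.09  ]
salt [0.3649 0.1093 0.054 ]
tumb [ 0.7166 -0.296   0.085 ]
spoonbowl [ 0.2665 -0.1712  0.    ]
mill [ 0.7738 -0.1742  0.165 ]
jar [0.8014 0.0973 0.12  ]
oil [ 0.7794 -0.0007  0.21  ]
[ 0.2271 -0.4727  0.2306] [[ 0.9014  0.433  -0.0007]
 [ 0.433  -0.9014  0.0016]
 [ 0.     -0.0017 -1.    ]]
```

```bash
echo '[0, 0, -0.19, 0.056, -0.007, 0.016, 1, 0, 0, -0.38, 0.112, -0.014, 0.032, 1, 0, 0, -0.56, 0.168, -0.021, 0.048, 1, 0, 0, -0.75, 0.224, -0.028, 0.064, 1, 0, 0, -0.94, 0.28, -0.036, 0.08, 1]' | python3 drive.py
echo '[0, 0, -0.15, 0, 0, 0, 1, 0, 0, -0.3, 0, 0, 0, 1, 0, 0, -0.43, 0, 0, 0, 1, 0, 0, -0.43, 0, 0, 0, 1]' | python3 drive.py
python3 - <<'E'
from h import *
p,r=tool();print(p,r.as_matrix().round(3),monitor.observe()["joints"].round(3))
print("to go (tool axes)",r.inv().apply(np.array([.4636,-.3191,.032])-p).round(4))
E
```

```text
time_s: 0.72
eef_pos: [0.4653, -0.3183, 0.1504]
tcp_rot: [-0.0, 0.768, 0.64, -0.0]
ft_force: [0.6, -0.0, 1.3]
width: 1.0
grasp_force: 0.0
time_s: 1.23
eef_pos: [0.4639, -0.3193, 0.1508]
tcp_rot: [-0.001, 0.617, 0.787, -0.0]
ft_force: [-0.2, 0.0, -0.5]
width: 0.996
grasp_force: 0.0
[ 0.46388822 -0.31925352  0.15084352] [[-0.238  0.971 -0.001]
 [ 0.971  0.238  0.001]
 [ 0.001 -0.001 -1.   ]] [-0.603  0.37  -0.194  1.008  0.     0.727]
to go (tool axes) [ 1.000e-04 -2.000e-04  1.188e-01]
```

```bash
echo '[0, 0, 0, 0, 0, 0.04, 1, 0, 0, 0, 0, 0, 0.08, 1, 0, 0, 0, 0, 0, 0.105, 1, 0, 0, 0, 0, 0, 0.118, 1, 0, 0, 0, 0, 0, 0.118, 1]' | python3 drive.py
python3 - <<'E'
from h import *
import cv2
t=vision.read_camera("top");s=vision.read_camera("side")
a=cv2.resize(t[195:285,310:410],(400,360),interpolation=2);b=cv2.resize(s[140:240,280:390],(396,360),interpolation=2)
cv2.imwrite("pics/c.png",np.hstack([a,b]))
E
```

```text
time_s: 1.85
eef_pos: [0.4636, -0.3192, 0.0327]
tcp_rot: [-0.001, 0.617, 0.787, -0.0]
ft_force: [-0.7, -0.4, 0.3]
width: 0.999
grasp_force: 0.0
```

View pics/c.png

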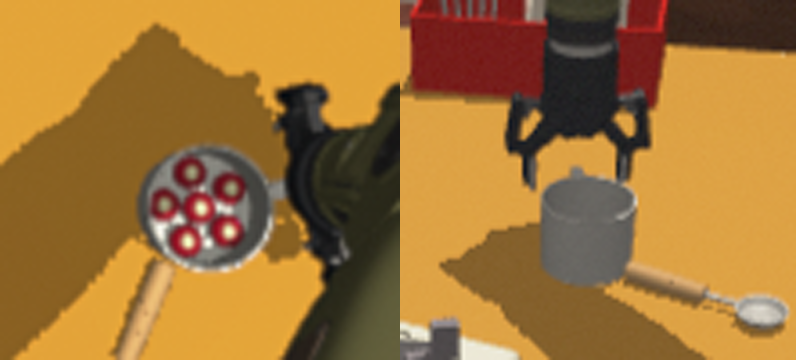

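The fingers straddle the handle behind the jug, which hasn't moved. Next I close them and lift.

```bash
echo '[0, 0, 0, 0, 0, 0, 0, 0, 0, 0, 0, 0, 0, 0, 0, 0, 0, 0, 0, 0, 0, 0, 0, 0, 0, 0, 0, 0, 0, 0, 0, 0, 0, 0, 0]' | python3 drive.py
echo '[0, 0, 0, 0, 0, 0, 0, 0, 0, 0, 0, 0, 0, 0, 0, 0, 0, 0, 0, -0.01, 0, 0, 0, 0, 0, 0, -0.03, 0, 0, 0, 0, 0, 0, -0.05, 0]' | python3 drive.py
```

```text
time_s: 2.58
eef_pos: [0.4641, -0.3195, 0.0336]
tcp_rot: [0.0, 0.617, 0.787, -0.0]
ft_force: [-1.5, 0.5, 2.2]
width: 0.125
grasp_force: 58.6
time_s: 3.2
eef_pos: [0.4639, -0.3193, 0.0835]
tcp_rot: [-0.0, 0.617, 0.787, -0.0]
ft_force: [-0.7, -0.3, -2.4]
width: 0.127
grasp_force: 58.3
```

```bash
echo '[0, 0, 0, 0, 0, -0.06, 0, 0, 0, 0, 0, 0, -0.12, 0, 0, 0, 0, 0, 0, -0.18, 0, 0, 0, 0, 0, 0, -0.24, 0, 0, 0, 0, 0, 0, -0.27, 0]' | python3 drive.py
cat > goal.py <<'E'
import sys
from h import *
def goal(a,th,off,dz):
    d=np.array([-np.cos(a),-np.sin(a),0]);u=np.array([0,0,1.]);s,c=np.sin(th),np.cos(th)
    zj=d*s+u*c;yj=d*c-u*s;R=np.column_stack([yj,np.cross(yj,zj),-zj])
    lip=np.array([.6334,.2446,.16])-d*off+u*dz
    return lip-.125*yj-.0414*zj,Rn.from_matrix(R)
def show(P,R):
    p,r=tool();d=r.inv().apply(P-p);v=(r.inv()*R).as_rotvec()
    print("TCP",P.round(3),"rot",v.round(3),np.linalg.norm(v).round(2),"shift",d.round(4),np.linalg.norm(d).round(3))
E
python3 - <<'E'
from goal import *
a=.37
_,R=goal(a,0,0,0);show(np.array([.55,.215,.36]),R)
E
```

```text
time_s: 3.82
eef_pos: [0.4648, -0.32, 0.3572]
tcp_rot: [0.003, 0.617, 0.787, 0.0]
ft_force: [1.9, 0.2, -3.1]
width: 0.132
grasp_force: 59.2
TCP [0.55  0.215 0.36 ] rot [-1.000e-03  6.000e-03 -1.699e+00] 1.7 shift [ 0.4989  0.211  -0.004 ] 0.542
```

```bash
echo '[0, 0, -0.1, 0.03, 0.013, 0, 0, 0, 0, -0.27, 0.08, 0.034, 0, 0, 0, 0, -0.44, 0.13, 0.055, 0, 0, 0, 0, -0.61, 0.18, 0.076, 0, 0, 0, 0, -0.78, 0.23, 0.097, 0, 0]' | python3 drive.py
python3 - <<'E'
from goal import *
a=.37
_,R=goal(a,0,0,0);show(np.array([.55,.215,.36]),R)
E
```

```text
time_s: 4.45
eef_pos: [0.5031, -0.0713, 0.3532]
tcp_rot: [-0.0, 0.268, 0.963, 0.0]
ft_force: [0.6, -0.5, -2.9]
width: 0.132
grasp_force: 59.2
TCP [0.55  0.215 0.36 ] rot [ 0.     0.    -0.913] 0.91 shift [ 0.1078  0.2693 -0.0067] 0.29
```

```bash
echo '[0, 0, -0.18, 0.022, 0.054, 0, 0, 0, 0, -0.37, 0.043, 0.108, 0, 0, 0, 0, -0.55, 0.065, 0.162, 0, 0, 0, 0, -0.73, 0.087, 0.216, 0, 0, 0, 0, -0.88, 0.105, 0.26, 0, 0]' | python3 drive.py
echo '[0, 0, 0, 0, 0, 0, 0, 0, 0, 0, 0, 0, 0, 0]' | python3 drive.py
python3 - <<'E'
from goal import *
print(monitor.observe()["joints"].round(2))
for th in (45,75,95,110,118): show(*goal(.37,np.radians(th),.03,.02))
E
```

```text
time_s: 5.08
eef_pos: [0.5491, 0.206, 0.353]
tcp_rot: [-0.0, -0.168, 0.986, 0.0]
ft_force: [-0.6, 0.3, -2.3]
width: 0.128
grasp_force: 59.1
time_s: 5.32
eef_pos: [0.5489, 0.2034, 0.3529]
tcp_rot: [-0.001, -0.165, 0.986, -0.0]
ft_force: [-0.1, -0.0, -2.8]
width: 0.127
grasp_force: 59.2
[ 0.36  0.36  0.31  1.53 -0.    0.02]
TCP [0.771 0.298 0.239] rot [-0.016 -0.787 -0.037] 0.79 shift [-0.241   0.0173  0.1135] 0.267
TCP [0.729 0.282 0.29 ] rot [-0.026 -1.31  -0.033] 1.31 shift [-0.1957  0.0155  0.0627] 0.206
TCP [0.69  0.266 0.308] rot [-0.033 -1.659 -0.029] 1.66 shift [-0.1537  0.0139  0.0446] 0.161
TCP [0.658 0.254 0.312] rot [-0.038 -1.921 -0.026] 1.92 shift [-0.1195  0.0126  0.0412] 0.127
TCP [0.641 0.247 0.31 ] rot [-0.04  -2.06  -0.024] 2.06 shift [-0.1012  0.0118  0.043 ] 0.111
```

```bash
echo '[0, -0.1, 0, -0.02, 0.001, 0, 0, 0, -0.25, 0, -0.05, 0.003, 0, 0, -0.01, -0.42, -0.01, -0.08, 0.006, 0.01, 0, -0.01, -0.58, -0.01, -0.11, 0.008, 0.015, 0, -0.015, -0.75, -0.02, -0.13, 0.01, 0.02, 0]' | python3 drive.py
python3 - <<'E'
from goal import *
print(monitor.observe()["joints"].round(2))
for th,dz in ((60,.05),(75,.045),(90,.03)): show(*goal(.37,np.radians(th),.03,dz))
E
```

```text
time_s: 5.95
eef_pos: [0.6674, 0.2524, 0.3338]
tcp_rot: [0.353, -0.162, 0.919, 0.066]
ft_force: [1.8, 0.4, -3.8]
width: 0.133
grasp_force: 59.3
[ 0.36  0.08 -0.39  0.36 -0.    0.01]
TCP [0.753 0.291 0.298] rot [-0.011 -0.313 -0.018] 0.31 shift [-0.0453  0.0066  0.0897] 0.101
TCP [0.729 0.282 0.315] rot [-0.013 -0.575 -0.016] 0.58 shift [-0.0377  0.0062  0.0593] 0.071
TCP [0.7   0.27  0.315] rot [-0.016 -0.837 -0.014] 0.84 shift [-0.0147  0.0056  0.0386] 0.042
```

```bash
echo '[0, -0.15, 0, -0.01, 0.002, 0.02, 0, -0.01, -0.3, -0.01, -0.02, 0.004, 0.035, 0, -0.01, -0.42, -0.01, -0.03, 0.006, 0.05, 0, -0.013, -0.5, -0.016, -0.038, 0.006, 0.059, 0, -0.013, -0.575, -0.016, -0.038, 0.006, 0.059, 0]' | python3 drive.py
python3 - <<'E'
from goal import *
import cv2
print(monitor.observe()["joints"].round(2))
for th,dz in ((85,.035),(92,.025),(97,.02),(102,.02)): show(*goal(.37,np.radians(th),.03,dz))
t=vision.read_camera("top");s=vision.read_camera("side")
a=cv2.resize(t[120:240,120:260],(420,360),interpolation=2);b=cv2.resize(s[160:300,170:320],(386,360),interpolation=2)[:,:380]
cv2.imwrite("pics/d.png",np.hstack([a,b]))
E
```

```text
time_s: 6.58
eef_pos: [0.728, 0.281, 0.3121]
tcp_rot: [0.596, -0.146, 0.782, 0.111]
ft_force: [0.3, -0.1, -2.4]
width: 0.13
grasp_force: 59.5
[ 0.37  0.27 -0.91 -0.92  0.   -0.  ]
TCP [0.71  0.274 0.316] rot [-0.001 -0.182 -0.   ] 0.18 shift [ 0.0015  0.0003 -0.0196] 0.02
TCP [0.696 0.269 0.311] rot [-0.001 -0.304 -0.   ] 0.3 shift [ 0.0099  0.0003 -0.0329] 0.034
TCP [0.685 0.265 0.309] rot [-0.001 -0.391 -0.   ] 0.39 shift [ 0.015   0.0003 -0.0431] 0.046
TCP [0.675 0.261 0.311] rot [-0.001 -0.479 -0.   ] 0.48 shift [ 0.0163  0.0003 -0.0545] 0.057
```

View pics/d.png

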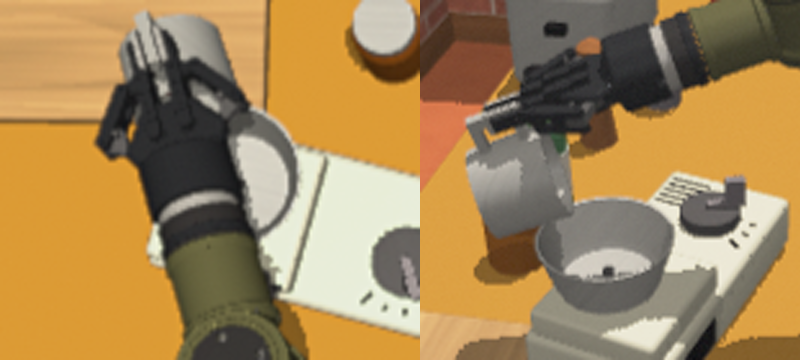

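The jug sits tilted about 75°, with its lip over the far part of the hopper and nothing spilled. Now a slow pour.

```bash
echo '[0, -0.05, 0, 0, 0, -0.005, 0, 0, -0.1, 0, 0, 0, -0.01, 0, 0, -0.14, 0, 0.001, 0, -0.015, 0, 0, -0.18, 0, 0.002, 0, -0.02, 0, 0, -0.21, 0, 0.003, 0, -0.022, 0]' | python3 drive.py
echo '[0, -0.03, 0, 0.002, 0, -0.003, 0, 0, -0.06, 0, 0.004, 0, -0.006, 0, 0, -0.09, 0, 0.006, 0, -0.01, 0, 0, -0.09, 0, 0.006, 0, -0.01, 0, 0, -0.09, 0, 0.006, 0, -0.01, 0]' | python3 drive.py
python3 - <<'E'
from goal import *
print(monitor.observe()["joints"].round(2))
for th,dz in ((92,.025),(97,.02),(102,.02),(110,.02)): show(*goal(.37,np.radians(th),.03,dz))
E
```

```text
time_s: 7.3
eef_pos: [0.7089, 0.2745, 0.3177]
tcp_rot: [0.675, -0.134, 0.715, 0.127]
ft_force: [-0.7, 0.1, -2.8]
width: 0.133
grasp_force: 59.6
time_s: 7.92
eef_pos: [0.6995, 0.2715, 0.3129]
tcp_rot: [0.706, -0.128, 0.683, 0.133]
ft_force: [-0.5, 0.3, -1.3]
width: 0.128
grasp_force: 59.6
[ 0.37  0.59 -1.15 -1.78  0.    0.  ]
TCP [0.696 0.269 0.311] rot [ 0.002 -0.001 -0.   ] 0.0 shift [ 0.0014 -0.0012 -0.0044] 0.005
TCP [0.685 0.265 0.309] rot [ 0.002 -0.089 -0.   ] 0.09 shift [ 0.0033 -0.0012 -0.0156] 0.016
TCP [0.675 0.261 0.311] rot [ 0.002 -0.176 -0.   ] 0.18 shift [ 0.0011 -0.0012 -0.0269] 0.027
TCP [0.658 0.254 0.312] rot [ 0.002 -0.316 -0.   ] 0.32 shift [-0.0002 -0.0012 -0.0452] 0.045
```

```bash
cat > kin.py <<'E'
import numpy as np
from scipy.optimize import least_squares,fsolve
D=np.array([[.5243,.2305,.2607,-.1394,1.1727],[.563,.1508,.37,-.194,1.008],[.585,.353,.36,.31,1.53],[.7135,.334,.08,-.39,.36],[.780,.312,.27,-.91,-.92],[.750,.313,.59,-1.15,-1.78]])
def fk(x,j2,j3,p):
    L1,a,L2,b,Lt,h,c=x
    return np.array([c+L1*np.sin(j2+a)+L2*np.cos(j2-j3+b)+Lt*np.cos(p),h+L1*np.cos(j2+a)-L2*np.sin(j2-j3+b)-Lt*np.sin(p)])
def res(x):
    return (fk(x,D[:,2],D[:,3],D[:,2]-D[:,3]+D[:,4])-D[:,:2].T).ravel()
X=min((least_squares(res,[.4,a,.4,b,.2,.15,0]) for a in(-.4,0,.4) for b in(-.4,0,.4)),key=lambda s:s.cost)
def ik(r,z,p,g=(.4,-1)):
    s,_,ok,_=fsolve(lambda q:fk(X.x,q[0],q[1],p)-[r,z],g,full_output=1)
    return (s[0],s[1],p-s[0]+s[1]) if ok==1 else None
if __name__=="__main__":
    np.set_printoptions(precision=3,suppress=True)
    print(X.x,np.abs(X.fun).max())
    print("E",ik(.75,.313,-.04))
    for p in(-.1,-.2,-.3):
        for r in(.72,.75,.78,.82):
            for z in(.31,.35,.39,.43):
                q=ik(r,z,p)
                if q: print(p,r,z,np.array(q), "OK" if q[1]>-1.27 and q[2]>-1.88 else "")
E
python3 kin.py
python3 - <<'E'
from h import *
import cv2
t=vision.read_camera("top");s=vision.read_camera("side")
a=cv2.resize(t[120:240,120:260],(420,360),interpolation=2);b=cv2.resize(s[160:300,170:320],(386,360),interpolation=2)[:,:380]
cv2.imwrite("pics/e.png",np.hstack([a,b]))
E
```

```text
[ 0.573 -0.029  0.399 -0.162  0.442  0.209  0.006] 0.001015284554016893
E (np.float64(0.5900266012509052), np.float64(-1.1499431058175609), np.float64(-1.7799697070684661))
-0.1 0.72 0.31 [ 0.706 -1.242 -2.048] 
-0.1 0.72 0.35 [ 0.555 -1.213 -1.868] OK
-0.1 0.72 0.39 [ 0.413 -1.171 -1.684] OK
-0.1 0.72 0.43 [ 0.285 -1.119 -1.504] OK
-0.1 0.75 0.31 [ 0.688 -1.163 -1.951] 
-0.1 0.75 0.35 [ 0.556 -1.137 -1.793] OK
-0.1 0.75 0.39 [ 0.43  -1.1   -1.631] OK
-0.1 0.75 0.43 [ 0.316 -1.054 -1.47 ] OK
-0.1 0.78 0.31 [ 0.681 -1.086 -1.867] OK
-0.1 0.78 0.35 [ 0.562 -1.064 -1.726] OK
-0.1 0.78 0.39 [ 0.45 -1.03 -1.58] OK
-0.1 0.78 0.43 [ 0.347 -0.987 -1.434] OK
-0.1 0.82 0.31 [ 0.683 -0.986 -1.769] OK
-0.1 0.82 0.35 [ 0.578 -0.966 -1.645] OK
-0.1 0.82 0.39 [ 0.48  -0.936 -1.516] OK
-0.1 0.82 0.43 [ 0.388 -0.897 -1.386] OK
-0.2 0.72 0.31 [ 0.862 -1.239 -2.301] 
-0.2 0.72 0.35 [ 0.715 -1.226 -2.141] 
-0.2 0.72 0.39 [ 0.568 -1.199 -1.967] 
-0.2 0.72 0.43 [ 0.429 -1.159 -1.789] OK
-0.2 0.75 0.31 [ 0.829 -1.159 -2.188] 
-0.2 0.75 0.35 [ 0.698 -1.148 -2.046] 
-0.2 0.75 0.39 [ 0.568 -1.124 -1.892] 
-0.
[... 285 characters left out ...]
82 0.39 [ 0.591 -0.952 -1.743] OK
-0.2 0.82 0.43 [ 0.494 -0.924 -1.617] OK
-0.3 0.72 0.31 [ 0.993 -1.206 -2.499] 
-0.3 0.72 0.35 [ 0.858 -1.21  -2.368] 
-0.3 0.72 0.39 [ 0.717 -1.199 -2.216] 
-0.3 0.72 0.43 [ 0.577 -1.174 -2.051] 
-0.3 0.75 0.31 [ 0.953 -1.127 -2.38 ] 
-0.3 0.75 0.35 [ 0.83  -1.131 -2.26 ] 
-0.3 0.75 0.39 [ 0.704 -1.121 -2.124] 
-0.3 0.75 0.43 [ 0.579 -1.099 -1.978] 
-0.3 0.78 0.31 [ 0.926 -1.051 -2.277] 
-0.3 0.78 0.35 [ 0.813 -1.054 -2.167] 
-0.3 0.78 0.39 [ 0.699 -1.045 -2.044] 
-0.3 0.78 0.43 [ 0.587 -1.025 -1.912] 
-0.3 0.82 0.31 [ 0.907 -0.95  -2.157] 
-0.3 0.82 0.35 [ 0.805 -0.953 -2.058] 
-0.3 0.82 0.39 [ 0.703 -0.945 -1.948] 
-0.3 0.82 0.43 [ 0.604 -0.927 -1.831] OK
```

View pics/e.png

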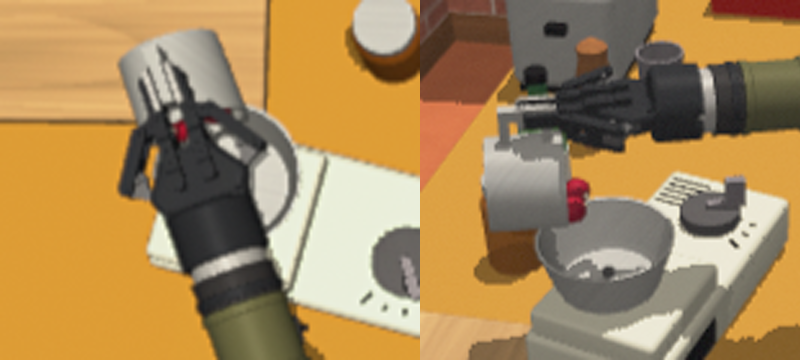

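The side view shows two radishes coming out over the lip at about (578,195), directly above the hopper; joint 4 is near its limit. I'll tilt a bit further and rise slightly to stay in range.

```bash
echo '[0, -0.02, 0, -0.006, 0, 0.002, 0, 0, -0.04, 0, -0.012, 0, 0.004, 0, 0, -0.05, 0, -0.015, 0, 0.005, 0, 0, -0.05, 0, -0.015, 0, 0.005, 0, 0, -0.05, 0, -0.015, 0, 0.005, 0]' | python3 drive.py
echo '[0, 0, 0, 0, 0, 0, 0, 0, 0, 0, 0, 0, 0, 0, 0, 0, 0, 0, 0, 0, 0, 0, 0, 0, 0, 0, 0, 0, 0, 0, 0, 0, 0, 0, 0]' | python3 drive.py
cat > red.py <<'E'
from h import *
import cv2,sys
print(monitor.observe()["joints"].round(2))
for n in("side","top"):
    im=vision.read_camera(n);h=cv2.cvtColor(im,cv2.COLOR_BGR2HSV)
    m=((h[...,0]<8)|(h[...,0]>165))&(h[...,1]>170)&(h[...,2]>60)
    m=m.astype(np.uint8); m[:150]=0; m[:,450:]=0
    k,_,st,c=cv2.connectedComponentsWithStats(m)
    print(n,[(c[i].round().astype(int).tolist(),int(st[i,4])) for i in range(1,k) if 3<st[i,4]<400])
    cv2.imwrite(f"pics/{n}_{sys.argv[1]}.png",im)
E
python3 red.py p1
```

```text
time_s: 8.65
eef_pos: [0.7028, 0.2737, 0.327]
tcp_rot: [0.723, -0.125, 0.665, 0.136]
ft_force: [-0.5, -0.2, -1.1]
width: 0.129
grasp_force: 59.6
time_s: 9.28
eef_pos: [0.7029, 0.2736, 0.3273]
tcp_rot: [0.723, -0.125, 0.665, 0.136]
ft_force: [-0.6, 0.5, -1.8]
width: 0.13
grasp_force: 59.6
[ 0.37  0.62 -1.14 -1.84  0.    0.  ]
side [([251, 260], 108), ([229, 260], 42)]
top [([208, 187], 43)]
```

```bash
echo '[0, 0, 0, -0.02, 0, 0, 0, 0, -0.01, 0, -0.035, 0, 0, 0, 0, -0.03, 0, -0.043, 0, 0, 0, 0, -0.05, 0, -0.043, 0, 0, 0, 0, -0.07, 0, -0.043, 0, 0, 0]' | python3 drive.py
echo '[0, 0, 0, 0, 0, 0, 0, 0, 0, 0, 0, 0, 0, 0, 0, 0, 0, 0, 0, 0, 0, 0, 0, 0, 0, 0, 0, 0, 0, 0, 0, 0, 0, 0, 0]' | python3 drive.py
python3 red.py p2
```

```text
time_s: 10.0
eef_pos: [0.6995, 0.2723, 0.3703]
tcp_rot: [0.746, -0.12, 0.639, 0.141]
ft_force: [0.4, -0.1, -2.4]
width: 0.135
grasp_force: 59.7
time_s: 10.62
eef_pos: [0.6995, 0.2723, 0.3705]
tcp_rot: [0.746, -0.121, 0.639, 0.141]
ft_force: [-0.6, 0.0, -2.3]
width: 0.131
grasp_force: 59.7
[ 0.37  0.58 -1.14 -1.87  0.    0.  ]
side [([251, 260], 112), ([229, 261], 41)]
top [([202, 169], 11), ([208, 188], 46)]
```

```bash
python3 - <<'E'
import cv2,numpy as np
t=cv2.imread("pics/top_p2.png");s=cv2.imread("pics/side_p2.png")
a=cv2.resize(t[120:240,120:260],(420,360),interpolation=2);b=cv2.resize(s[160:300,170:320],(386,360),interpolation=2)[:,:380]
cv2.imwrite("pics/f.png",np.hstack([a,b]))
E
```

View pics/f.png

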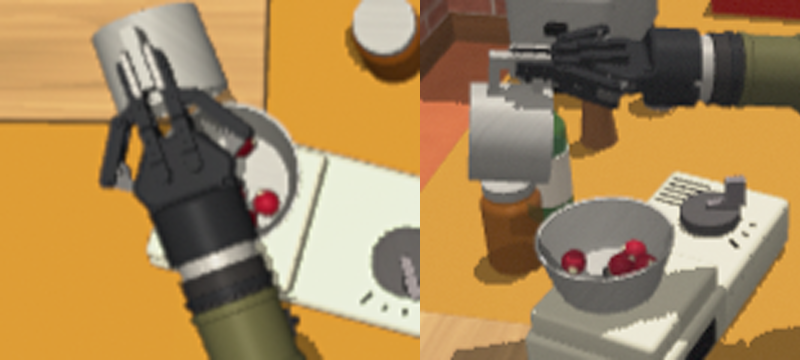

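Radishes lie in the hopper at about (573,262) and (635,255) in the right half. I'll swing the jug back and count them with the view clear.

```bash
echo '[0, 0.18, 0, 0, 0, -0.02, 0, 0, 0.36, 0, 0, 0, -0.04, 0, 0, 0.54, 0, 0, 0, -0.06, 0, 0, 0.72, 0, 0, 0, -0.08, 0, 0, 0.9, 0, 0, 0, -0.1, 0]' | python3 drive.py
echo '[0, 0.18, 0, 0, 0, 0, 0, 0, 0.36, 0, 0, 0, 0, 0, 0, 0.54, 0, 0, 0, 0, 0, 0, 0.72, 0, 0, 0, 0, 0, 0, 0.81, 0, 0, 0, 0, 0]' | python3 drive.py
python3 - <<'E'
from goal import *
p,r=tool();print(p,r.as_matrix().round(3))
R=Rn.from_matrix(np.array([[-.2445,.9696,0],[.9696,.2445,0],[0,0,-1]]))
show(np.array([.505,-.07,.36]),goal(-.3,0,0,0)[1]);show(np.array([.4636,-.3191,.36]),R)
E
```

```text
time_s: 11.35
eef_pos: [0.6247, 0.243, 0.3546]
tcp_rot: [0.544, -0.154, 0.818, 0.103]
ft_force: [0.0, -0.3, -2.3]
width: 0.13
grasp_force: 59.5
time_s: 11.98
eef_pos: [0.6272, 0.244, 0.3561]
tcp_rot: [0.223, -0.18, 0.957, 0.042]
ft_force: [1.5, -0.0, -3.1]
width: 0.131
grasp_force: 59.3
[0.62716399 0.24400839 0.35607888] [[-0.835 -0.364  0.412]
 [-0.326  0.931  0.161]
 [-0.442 -0.    -0.897]]
TCP [ 0.505 -0.07   0.36 ] rot [0.154 0.441 0.661] 0.81 shift [ 0.2028 -0.248  -0.1044] 0.337
TCP [ 0.464 -0.319  0.36 ] rot [0.388 0.342 1.663] 1.74 shift [ 0.3187 -0.4649 -0.1616] 0.586
```

```bash
echo '[0.01, 0.15, 0.02, 0.02, -0.02, -0.01, 0, 0.04, 0.3, 0.15, 0.06, -0.07, -0.03, 0, 0.08, 0.4, 0.3, 0.1, -0.12, -0.05, 0, 0.12, 0.44, 0.46, 0.15, -0.18, -0.075, 0, 0.154, 0.441, 0.62, 0.19, -0.235, -0.1, 0]' | python3 drive.py
echo '[0, 0, 0, 0, 0, 0, 0, 0, 0, 0, 0, 0, 0, 0]' | python3 drive.py
python3 red.py p3
python3 - <<'E'
from goal import *
import cv2
R=Rn.from_matrix(np.array([[-.2445,.9696,0],[.9696,.2445,0],[0,0,-1]]))
show(np.array([.4636,-.3191,.36]),R)
t=cv2.imread("pics/top_p3.png");s=cv2.imread("pics/side_p3.png")
a=cv2.resize(t[140:230,150:250],(400,360),interpolation=2);b=cv2.resize(s[220:310,190:290],(400,360),interpolation=2)
cv2.imwrite("pics/g.png",np.hstack([a,b]))
E
```

```text
time_s: 12.6
eef_pos: [0.5272, -0.0181, 0.3569]
tcp_rot: [0.003, 0.132, 0.991, -0.004]
ft_force: [-0.5, -1.1, -1.3]
width: 0.129
grasp_force: 59.4
time_s: 12.85
eef_pos: [0.5268, -0.0167, 0.358]
tcp_rot: [0.003, 0.13, 0.991, -0.003]
ft_force: [-0.3, 0.5, -2.4]
width: 0.129
grasp_force: 59.4
[-0.03  0.24  0.16  1.49 -0.01  0.23]
side [([294, 158], 337), ([345, 160], 259), ([251, 260], 113), ([229, 260], 44)]
top [([200, 168], 42), ([191, 188], 134), ([208, 187], 42), ([201, 193], 40)]
TCP [ 0.464 -0.319  0.36 ] rot [-0.002  0.01   1.065] 1.06 shift [-1.670e-02 -3.095e-01 -2.000e-04] 0.31
```

View pics/g.png

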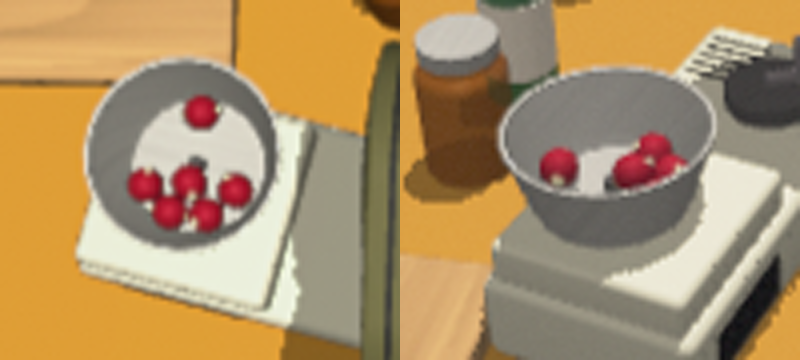

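All six radishes are in the hopper: one at (202,112) and five at (146,185), (190,182), (235,190), (168,212) and (207,215). Next I put the jug back on its spot.

```bash
echo '[0, 0, 0.18, -0.003, -0.055, 0, 0, 0, 0, 0.36, -0.006, -0.11, 0, 0, 0, 0, 0.54, -0.01, -0.17, 0, 0, 0, 0, 0.72, -0.013, -0.23, 0, 0, 0, 0.01, 0.9, -0.016, -0.29, 0, 0]' | python3 drive.py
echo '[0, 0, 0.1, 0, 0, 0.03, 0, 0, 0, 0.16, 0, 0, 0.09, 0, 0, 0, 0.16, 0, 0, 0.15, 0, 0, 0, 0.16, 0, 0, 0.2, 0, 0, 0, 0.16, 0, 0, 0.22, 0]' | python3 drive.py
python3 - <<'E'
from goal import *
R=Rn.from_matrix(np.array([[-.2445,.9696,0],[.9696,.2445,0],[0,0,-1]]))
p,r=tool();print(p,r.as_matrix()[:,2]);show(np.array([.4636,-.3191,.06]),R)
E
```

```text
time_s: 13.58
eef_pos: [0.4676, -0.3014, 0.3599]
tcp_rot: [-0.0, 0.549, 0.836, -0.001]
ft_force: [2.1, 0.4, -1.6]
width: 0.13
grasp_force: 59.5
time_s: 14.2
eef_pos: [0.4651, -0.2987, 0.1361]
tcp_rot: [-0.004, 0.612, 0.791, -0.002]
ft_force: [-0.4, -0.5, -1.7]
width: 0.131
grasp_force: 59.4
[ 0.46510089 -0.29869883  0.136056  ] [-0.00818017  0.00129603 -0.9999657 ]
TCP [ 0.464 -0.319  0.06 ] rot [-0.008 -0.003  0.006] 0.01 shift [-0.0196 -0.006   0.076 ] 0.079
```

```bash
echo '[-0.008, -0.003, 0, -0.02, -0.006, 0.02, 0, -0.008, -0.003, 0, -0.02, -0.006, 0.06, 0, -0.008, -0.003, 0, -0.02, -0.006, 0.085, 0, -0.008, -0.003, 0, -0.02, -0.006, 0.095, 0, -0.008, -0.003, 0, -0.02, -0.006, 0.098, 0]' | python3 drive.py
echo '[0, 0, 0, 0, 0, 0.001, 0, 0, 0, 0, 0, 0, 0.002, 0, 0, 0, 0, 0, 0, 0.003, 0, 0, 0, 0, 0, 0, 0.004, 0, 0, 0, 0, 0, 0, 0.004, 0]' | python3 drive.py
```

```text
time_s: 14.82
eef_pos: [0.4657, -0.3217, 0.0417]
tcp_rot: [0.003, 0.613, 0.79, 0.001]
ft_force: [0.1, -1.0, -2.4]
width: 0.128
grasp_force: 59.4
time_s: 15.45
eef_pos: [0.4649, -0.3224, 0.038]
tcp_rot: [0.003, 0.614, 0.79, 0.001]
ft_force: [-0.3, 0.3, -2.7]
width: 0.126
grasp_force: 59.4
```

```bash
echo '[0, 0, 0, 0, 0, 0.001, 0, 0, 0, 0, 0, 0, 0.002, 0, 0, 0, 0, 0, 0, 0.003, 0, 0, 0, 0, 0, 0, 0.003, 0]' | python3 drive.py
echo '[0, 0, 0, 0, 0, 0.001, 0, 0, 0, 0, 0, 0, 0.002, 0, 0, 0, 0, 0, 0, 0.002, 0]' | python3 drive.py
```

```text
time_s: 15.95
eef_pos: [0.4649, -0.3223, 0.0348]
tcp_rot: [0.003, 0.613, 0.79, 0.001]
ft_force: [0.4, 0.0, -1.5]
width: 0.131
grasp_force: 59.4
time_s: 16.32
eef_pos: [0.4655, -0.3227, 0.0337]
tcp_rot: [0.003, 0.613, 0.79, 0.001]
ft_force: [-1.0, -0.4, 4.3]
width: 0.13
grasp_force: 60.3
```

```bash
echo '[0, 0, 0, 0, 0, 0, 0.3, 0, 0, 0, 0, 0, 0, 0.6, 0, 0, 0, 0, 0, 0, 1, 0, 0, 0, 0, 0, 0, 1, 0, 0, 0, 0, 0, 0, 1]' | python3 drive.py
echo '[0, 0, 0, 0, 0, -0.005, 1, 0, 0, 0, 0, 0, -0.03, 1, 0, 0, 0, 0, 0, -0.07, 1, 0, 0, 0, 0, 0, -0.12, 1, 0, 0, 0, 0, 0, -0.18, 1]' | python3 drive.py
python3 - <<'E'
from goal import *
p,r=tool();print(p,r.as_matrix().round(3))
def tg(ang):
    y=ang-np.pi/2; yv=np.array([np.cos(y),np.sin(y),0]);z=np.array([0,0,-1.]);return Rn.from_matrix(np.column_stack([np.cross(yv,z),yv,z]))
a=np.pi-.25+.6
show(np.array([.559+.03*np.cos(a),.0765+.03*np.sin(a),.2]),tg(a))
E
```

```text
time_s: 16.95
eef_pos: [0.465, -0.3224, 0.0329]
tcp_rot: [0.003, 0.613, 0.79, 0.001]
ft_force: [-0.9, 0.2, 0.1]
width: 1.002
grasp_force: 0.0
time_s: 17.58
eef_pos: [0.4634, -0.3214, 0.2141]
tcp_rot: [0.002, 0.613, 0.79, 0.0]
ft_force: [1.1, 0.1, -0.2]
width: 0.999
grasp_force: 0.0
[ 0.46338091 -0.32140142  0.21409816] [[-0.247  0.969  0.004]
 [ 0.969  0.247 -0.002]
 [-0.003  0.003 -1.   ]]
TCP [0.531 0.066 0.2  ] rot [ 0.     0.005 -1.671] 1.67 shift [0.3589 0.1612 0.0137] 0.394
```

```bash
echo '[0, 0, -0.18, 0.05, 0.022, 0, 1, 0, 0, -0.36, 0.1, 0.045, 0, 1, 0, 0, -0.54, 0.15, 0.067, 0, 1, 0, 0, -0.72, 0.2, 0.09, 0, 1, 0, 0, -0.9, 0.25, 0.112, 0, 1]' | python3 drive.py
echo '[0, 0, -0.18, 0, 0, 0, 0.7, 0, 0, -0.36, 0, 0, 0, 0.7, 0, 0, -0.54, 0, 0, 0, 0.7, 0, 0, -0.72, 0, 0, 0, 0.7, 0, 0, -0.77, 0, 0, 0, 0.7]' | python3 drive.py
cat > tab.py <<'E'
from goal import *
import sys
C=np.array([.559,.0765])
def tg(ang):
    y=ang-np.pi/2; yv=np.array([np.cos(y),np.sin(y),0]);z=np.array([0,0,-1.]);return Rn.from_matrix(np.column_stack([np.cross(yv,z),yv,z]))
def go(th,z):
    a=np.pi-.25+.6-th; show(np.array([C[0]+.03*np.cos(a),C[1]+.03*np.sin(a),z]),tg(a))
p,r=tool();print(p,r.as_matrix()[:,2].round(4),monitor.observe()["joints"].round(2))
E
python3 -c "
from tab import *
go(0,.2)"
python3 red.py p4
python3 - <<'E'
import cv2,numpy as np
t=cv2.imread("pics/top_p4.png")
cv2.imwrite("pics/i.png",cv2.resize(t[160:280,150:410],(780,360),interpolation=2))
E
```

```text
time_s: 18.2
eef_pos: [0.511, -0.0502, 0.213]
tcp_rot: [0.003, 0.206, 0.979, -0.001]
ft_force: [1.3, -0.0, 0.1]
width: 1.001
grasp_force: 0.0
time_s: 18.82
eef_pos: [0.5107, -0.0519, 0.2129]
tcp_rot: [0.003, -0.175, 0.985, -0.002]
ft_force: [1.4, -0.1, -1.0]
width: 0.698
grasp_force: 0.0
[ 0.51071978 -0.05189459  0.21285198] [ 0.0056 -0.0028 -1.    ] [-0.1   0.24 -0.21  1.11 -0.   -0.45]
TCP [0.531 0.066 0.2  ] rot [-0.005  0.004  0.002] 0.01 shift [-0.0595  0.104   0.0126] 0.12
[-0.1   0.24 -0.21  1.11 -0.   -0.45]
side [([290, 157], 232), ([251, 260], 112), ([229, 260], 43)]
top [([200, 168], 42), ([191, 188], 132), ([208, 187], 42), ([201, 193], 39)]
```

View pics/i.png

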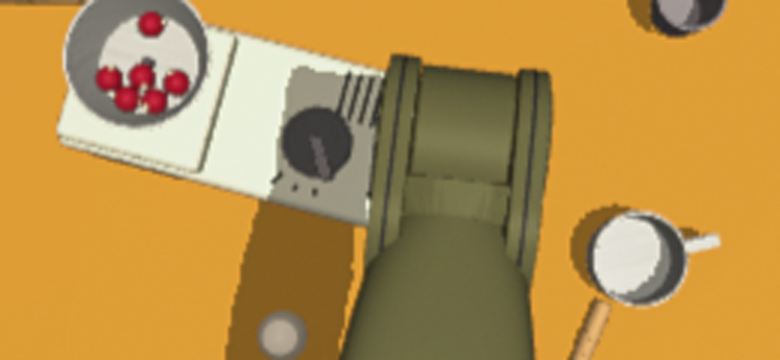

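The jug stands upright and empty at (637,258), the spoon is untouched and all six radishes are in the hopper. On to the tab.

```bash
echo '[-0.005, 0.004, 0, -0.02, 0.035, 0, 0.7, -0.005, 0.004, 0, -0.04, 0.07, 0.01, 0.7, -0.005, 0.004, 0, -0.06, 0.104, 0.012, 0.7, -0.005, 0.004, 0, -0.06, 0.104, 0.012, 0.7]' | python3 drive.py
python3 -c "
from tab import *
go(0,.097)"
```

```text
time_s: 19.42
eef_pos: [0.5319, 0.0685, 0.2001]
tcp_rot: [0.0, -0.175, 0.985, 0.001]
ft_force: [-0.3, -0.8, -0.3]
width: 0.698
grasp_force: 0.0
[0.53191659 0.06845293 0.20009636] [-2.0e-04  1.1e-03 -1.0e+00] [ 0.13  0.29 -0.17  1.1   0.   -0.22]
TCP [0.531 0.066 0.097] rot [0.001 0.    0.002] 0.0 shift [ 0.0018 -0.0018  0.1031] 0.103
```

```bash
echo '[0, 0, 0, 0.002, -0.002, 0.04, 0.7, 0, 0, 0, 0.002, -0.002, 0.075, 0.7, 0, 0, 0, 0.002, -0.002, 0.095, 0.7, 0, 0, 0, 0.002, -0.002, 0.102, 0.7, 0, 0, 0, 0.002, -0.002, 0.102, 0.7]' | python3 drive.py
echo '[0, 0, 0, 0, 0, 0, 0, 0, 0, 0, 0, 0, 0, 0, 0, 0, 0, 0, 0, 0, 0, 0, 0, 0, 0, 0, 0, 0, 0, 0, 0, 0, 0, 0, 0]' | python3 drive.py
python3 -c "
from tab import *
for t in (.2,.4,.6,.8,1.0,1.2):go(t,.097)"
```

```text
time_s: 20.05
eef_pos: [0.5304, 0.0633, 0.0985]
tcp_rot: [-0.0, -0.173, 0.985, 0.0]
ft_force: [-0.8, 0.4, 0.6]
width: 0.702
grasp_force: 0.0
time_s: 20.68
eef_pos: [0.5298, 0.0674, 0.0994]
tcp_rot: [0.0, -0.175, 0.985, 0.004]
ft_force: [-4.2, 9.2, 6.6]
width: 0.127
grasp_force: 59.4
[0.52978466 0.06735592 0.09943288] [-8.0e-04  8.3e-03 -1.0e+00] [ 0.12  0.37 -0.35  0.86  0.01 -0.23]
TCP [0.529 0.072 0.097] rot [0.008 0.001 0.202] 0.2 shift [-0.0012  0.0045  0.0025] 0.005
TCP [0.529 0.078 0.097] rot [0.008 0.    0.402] 0.4 shift [-0.003   0.0102  0.0025] 0.011
TCP [0.53  0.084 0.097] rot [ 0.008 -0.     0.602] 0.6 shift [-0.0058  0.0155  0.0026] 0.017
TCP [0.532 0.09  0.097] rot [ 0.008 -0.001  0.802] 0.8 shift [-0.0097  0.0201  0.0026] 0.022
TCP [0.535 0.095 0.097] rot [ 0.008 -0.002  1.002] 1.0 shift [-0.0144  0.0238  0.0027] 0.028
TCP [0.539 0.099 0.097] rot [ 0.008 -0.003  1.202] 1.2 shift [-0.0197  0.0265  0.0027] 0.033
```

```bash
echo '[0, 0, 0.12, 0, 0.0066, 0, 0, 0, 0, 0.24, -0.001, 0.01, 0, 0, 0, 0, 0.36, -0.002, 0.0135, 0, 0, 0, 0, 0.48, -0.0034, 0.017, 0, 0, 0, 0, 0.6, -0.005, 0.02, 0, 0]' | python3 drive.py
python3 -c "
from tab import *
for t in (.6,.8,1.0,1.2):go(t,.097)"
```

```text
time_s: 21.3
eef_pos: [0.5288, 0.0854, 0.0995]
tcp_rot: [0.001, 0.126, 0.992, 0.001]
ft_force: [-1.4, 3.0, 3.5]
width: 0.129
grasp_force: 59.3
[0.52877034 0.08543999 0.09949268] [ 0.0014  0.0026 -1.    ] [ 0.16  0.37 -0.35  0.86  0.    0.41]
TCP [0.53  0.084 0.097] rot [ 0.003  0.001 -0.003] 0.0 shift [-0.0015 -0.0012  0.0025] 0.003
TCP [0.532 0.09  0.097] rot [0.003 0.    0.197] 0.2 shift [-0.0021  0.0048  0.0025] 0.006
TCP [0.535 0.095 0.097] rot [0.003 0.    0.397] 0.4 shift [-0.0038  0.0105  0.0025] 0.011
TCP [0.539 0.099 0.097] rot [ 0.003 -0.     0.597] 0.6 shift [-0.0067  0.0158  0.0025] 0.017
```

```bash
echo '[0, 0, 0.12, 0, 0.0036, 0, 0, 0, 0, 0.24, -0.001, 0.007, 0, 0, 0, 0, 0.36, -0.002, 0.0106, 0, 0, 0, 0, 0.48, -0.0034, 0.014, 0, 0, 0, 0, 0.61, -0.005, 0.017, 0, 0]' | python3 drive.py
echo '[0, 0, 0, 0, 0, 0, 0, 0, 0, 0, 0, 0, 0, 0, 0, 0, 0, 0, 0, 0, 0, 0, 0, 0, 0, 0, 0, 0]' | python3 drive.py
python3 -c "
from tab import *
go(1.2,.097)"
python3 red.py p5
python3 - <<'E'
import cv2,numpy as np
t=cv2.imread("pics/top_p5.png");s=cv2.imread("pics/side_p5.png")
a=cv2.resize(t[150:240,165:290],(400,288),interpolation=2);b=cv2.resize(s[215:305,215:335],(384,288),interpolation=2)
cv2.imwrite("pics/j.png",np.hstack([a,b]))
E
```

```text
time_s: 21.92
eef_pos: [0.5382, 0.1009, 0.0995]
tcp_rot: [0.0, 0.418, 0.908, 0.002]
ft_force: [-0.3, 3.0, 3.3]
width: 0.127
grasp_force: 59.2
time_s: 22.42
eef_pos: [0.5381, 0.1008, 0.0995]
tcp_rot: [0.0, 0.416, 0.91, 0.002]
ft_force: [-0.1, 4.0, 4.7]
width: 0.125
grasp_force: 59.5
[0.53812727 0.10081939 0.09950491] [ 0.0019  0.0033 -1.    ] [ 0.18  0.38 -0.32  0.87  0.    1.04]
TCP [0.539 0.099 0.097] rot [ 0.004 -0.001 -0.007] 0.01 shift [-0.0021 -0.0004  0.0025] 0.003
[ 0.18  0.38 -0.32  0.87  0.    1.04]
side [([251, 260], 113), ([229, 260], 44)]
top [([200, 168], 42), ([190, 189], 108)]
```

View pics/j.png

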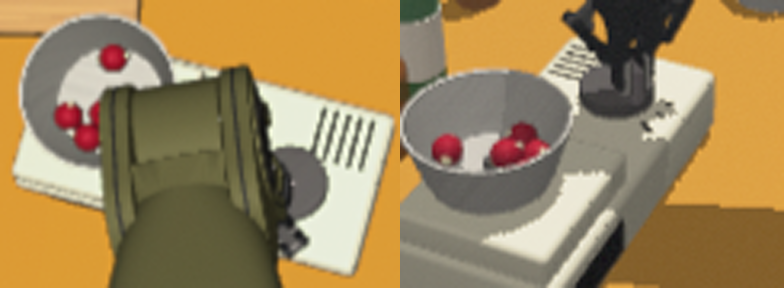

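```bash
python3 -c "
from workcell import manip, vision, monitor, order
s=monitor.observe();print(s['moment'],s['grasp_force']);print(order.hand_in())"
```

```text
[0.62730895 0.15179548 0.32364857] 59.48834180831909
the job is handed in; nothing more can be done
None
```

Handed in, with no verdict printed: the six radishes are in the hopper, the empty jug stands upright on its original spot, and the fingers hold the dial tab at about 1.2 rad by the tool's measured rotation; I viewed 11 pictures, one over the limit of 10.

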